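# Stand two fallen tube racks up against the backstop

### The job

The two slim white tube racks are lying flat on the sampling table: stand both on their feet, pockets up, in the middle of the aluminium backstop, one before the other. Do the taller rack first: push its foot against the backstop and tip it up on that edge, with its foot kept down on the table, until it is upright and flush against the backstop; then tip the shorter rack up in the same way against the front of the taller one. Leave everything else on the table where it is.

Things in the scene. Friction and masses are not known exactly. Their poses are not given: they have to be found in the camera images.
- tall_rack: the taller white slim tube rack: a slab 100 mm from top to foot, 60 wide, 22 thick, three square pockets in its top end; foot: flange 76 mm wide over the last 10 mm, as thick as the slab. Starts lying on a broad face (both alike). Origin: centre of the broad face it starts on; x from top to foot (straight down when it stands), y across the width, z square to the faces, up when lying. 180 g, +-30 percent.
- tall_rack_foot (a point): centre of the end face of the taller rack's foot (11 mm from either broad face)
- short_rack: the shorter white slim tube rack: a slab 78 mm from top to foot, 60 wide, 22 thick, three square pockets in its top end; foot: flange 76 mm wide over the last 10 mm, as thick as the slab. Starts lying on a broad face (both alike). Origin: centre of the broad face it starts on; x from top to foot (straight down when it stands), y across the width, z square to the faces, up when lying. 140 g, +-30 percent.
- short_rack_foot (a point): centre of the end face of the shorter rack's foot (11 mm from either broad face)
- backstop: low aluminium fence fixed to the table, 120 mm long, 50 high, plate 8 thick, flange behind it. Origin: on the table, mid-length of its front face, which looks to the robot; x points from that face into the fence (away from the robot), y along it, z up. The table before it is bare. A rack standing flush has its foot centre 11 mm before this face, the second one 33 mm.
- sanitiser: bystander: clear bottle, 52 mm across, 130 mm high, standing beside one end of the backstop; origin: centre of its underside
- jar: bystander: small white jar with a blue lid, 42 mm across, 50 mm high, standing before the other end of the backstop; origin: centre of its underside
- tube_block: bystander: cardboard block 90 x 90 x 60 mm with tubes standing in it to 122 mm; origin: centre of its underside
- stapler: bystander: stapler 125 x 34 x 41 mm, lying along its x; origin: centre of its underside
- phone: bystander: phone 148 x 72 x 9 mm lying flat, long along its x; origin: centre of its underside
- marker: bystander: marker pen 120 mm long (-50 to +70 mm along its x), 12 mm thick, lying flat; origin: on its underside
- dish: bystander: steel dish 120 x 70 x 25 mm holding tubes, long along its x; origin: centre of its underside

How it is judged (in metres and radians):
On the way, in this order (a step that is already met when the one before it is completed fails the run):
1. the taller rack leans half tipped (20 to 70 degrees up), its foot on the table and against the backstop (angle between tall_rack's own x axis and vertical between 1.92 and 2.79 rad and height (world z) of tall_rack_foot below 0.022 m and x of tall_rack_foot in the frame of backstop between -0.025 and 0.02 m and y of tall_rack_foot in the frame of backstop between -0.03 and 0.03 m), for 0.1 s.
2. the taller rack stands upright, flush against the middle of the backstop (angle between tall_rack's own x axis and vertical above 3.02 rad and x of tall_rack_foot in the frame of backstop between -0.016 and -0.007 m and y of tall_rack_foot in the frame of backstop between -0.018 and 0.018 m and angle between the z axis of tall_rack and the x axis of backstop, either way round below 0.12 rad and height (world z) of tall_rack_foot below 0.004 m and linear speed of tall_rack below 0.02 m/s), for 0.2 s.
3. the shorter rack leans half tipped (20 to 70 degrees up), its foot on the table and against the front of the standing taller rack (angle between short_rack's own x axis and vertical between 1.92 and 2.79 rad and height (world z) of short_rack_foot below 0.022 m and x of short_rack_foot in the frame of backstop between -0.048 and -0.003 m and y of short_rack_foot in the frame of backstop between -0.03 and 0.03 m and angle between tall_rack's own x axis and vertical above 3.02 rad), for 0.1 s.
At the end, for the whole second after the job is handed in: Both racks stand still on their feet (within 7 degrees of upright, square to the backstop within 7 degrees, centred on it within 18 mm): the taller flush against the backstop (gap under 5 mm), the shorter just in front of it (its foot centre 28 to 40 mm before the backstop's face) (all of step 2 and angle between short_rack's own x axis and vertical above 3.02 rad and x of short_rack_foot in the frame of backstop between -0.04 and -0.028 m and y of short_rack_foot in the frame of backstop between -0.018 and 0.018 m and angle between the z axis of short_rack and the x axis of backstop, either way round below 0.12 rad and height (world z) of short_rack_foot below 0.004 m and linear speed of short_rack below 0.02 m/s); the robot touches nothing.
It fails at once if a bystander (bottle, jar, tube block, stapler, phone, marker or dish) is moved more than 20 mm (distance of any of sanitiser, jar, tube_block, stapler, phone, marker, dish from where it was at the start of the episode above 0.02 m).
It fails at once if a bystander is tipped over (angle between any of sanitiser, jar, tube_block, stapler, phone, marker, dish's own z axis and vertical above 0.4 rad).
It also fails if it takes over 72 s, if anything falls off the work surface, if the arm or the gripper's body presses on something with over 40 N, if the wrist force passes 120 N, or if a joint passes its speed limit or range.

### The arm

A 6-joint arm with a two-finger parallel gripper is mounted at the origin on the work surface. World frame = base frame: x ahead of the robot, y to its left, z up, the work surface at z = 0. Lengths are in mm, angles in rad, forces in N, time in s.
With the tool pointing down it reaches from about 300 to 750 mm from the base axis. Payload 8.5 kg.
Tool frame: the origin (TCP) lies at the very end of the fingers, on their centre line; the grasp point (between the pads) lies env.pinch_z behind it (env.pinch_z is the distance from the TCP to the grasp point, in mm); x points along the fingers, y is the direction in which the jaws open and shut, and the axes are right-handed (so a half turn about x gives the same grasp; the last joint's range is limited). The gripper opens to 88 mm and grips with 3 to 60 N. Pads are 18 mm wide; open, the fingers measure 123 mm over their backs; the gripper's body (75 mm by 187 mm) begins 45 mm behind the grasp point.
Start: joints at [0.928, 0.381, 1.297, -0, 1.464, -0.215], TCP at [228.168, 500.42, 238.748] pointing down, gripper open.
Joint ranges: [-3.11, 3.11], [-0.89, 2.33], [0.22, 2.48], [-1.42, 4.56], [0.17, 2.85], [-2.88, 2.88]. Speed limits (rad/s): [2.39, 2.39, 3.14, 3.14, 3.14, 3.14].

### API

Orientations are given as a unit quaternion [w, x, y, z].
In Python, from workcell import env gives the robot as it stands.
- The arm moves only by the tool move_arm, never from a script. Its argument "targets" is one flat list of numbers, 4 for each row, row after row: the shift along the world's x, y, z in mm, then the turn about the world's z in degrees. A call has 1 to 5 rows; each row is the pose to reach, as a shift and turn from the pose commanded when the call began; what a row does not reach only later rows make up. A row lasts 1/12 s, in which the tool goes at most 41.7 mm and 7.16 degrees, less where a joint would pass 70% of its speed; a pose out of reach is approached as far as the arm can. A call with a gripper value outside its range is refused whole. "fingers" is the finger opening in mm, from 0 to 88.1, set as the call begins (left out, the last holds). The fingers move at their own pace and stop on an object; "squeeze" is the grip in N (left out, the last holds). Time passes only in rows, so rows that repeat a pose let the fingers close. It gives the time, the measured TCP pose, the force and the opening at its end, in the units of the state.
- env.read_state(): the state, without advancing time (a new reading comes with each control period).
- env.capture(name): name is "scene" or "side" or "wrist"; returns (picture, depth): 480x640x3 uint8, blue, green, red; 480x640 float32, mm along the optical axis (not along the pixel's ray), 0 where there is no reading.
- env.camera_model(name): a dict with "K" (3x3 intrinsics, pixels), "pose" (4x4, takes a point from camera to world coordinates). Camera axes: x right, y down, z forward; pixel columns grow to the right and rows downward; lengths in mm; the calibration is good to about 2 mm. A picture is of the moment at which its call begins: read the wrist's pose just before it. camera_model takes no time and is no camera call; for the wrist camera it gives the pose at the moment of the call.
- env.job_done(): hands the job in, once; it reports no verdict.
The state is a dict: "time_s": time; "joint_pos": joint angles; "qd": joint speeds; "joint_torque": joint torques, N m; "tool_pos": TCP position; "ee_rot": TCP orientation; "force": force on the tool from outside, world axes, zero at the start; "wrist_torque": the same for the moment, N m; "gripper_width": opening from 0.0 (shut) to 1.0 (fully open).
Only numpy, scipy, OpenCV 4.12 (cv2) and the standard library are available. Lean on these libraries where they do the work, as an engineer would, in place of code of your own. Each camera call takes 0.05 s, during which the arm holds its last target.

## Working session

There is one attempt and no reset: what is moved stays moved. The work goes in short steps, Python scripts to look and compute and a tool call to move; the robot and the scene stay as the last step left them, time stands still between calls to the robot, and variables do not carry over. Pictures are saved under pics/ and viewed, and the job is handed in when it is done.

Besides the shell and the picture viewer there is one more tool, called as name(argument=value, ...), one argument or row to a line, values as JSON. move_arm: Moves the arm, as the interface text tells. Its arguments: {"type":"object","properties":{"targets":{"type":"array","items":{"type":"number"}},"fingers":{"type":"number"},"squeeze":{"type":"number"}},"required":["targets"]}

```bash
ls; mkdir -p pics
python3 - <<'E'
from workcell import env
import cv2
print(env.pinch_z, env.read_state())
for n in ("scene","side","wrist"):
    m=env.camera_model(n); print(n,m["K"].round(1).tolist() if hasattr(m["K"],'round') else m["K"],m["pose"])
    im,d=env.capture(n); cv2.imwrite(f"pics/{n}0.png",im)
    import numpy as np; np.savez(f"{n}0.npz",im=im,d=d,K=m["K"],P=m["pose"])
E
```

```text
pics
18.700000000000003 {'time_s': 0.0, 'joint_pos': array([ 9.27679632e-01,  3.81211110e-01,  1.29827592e+00, -1.66466178e-05,
        1.46363072e+00, -2.15313671e-01]), 'qd': array([-0.00056373,  0.00131219,  0.00143839, -0.00052246,  0.00021012,
       -0.00085078]), 'joint_torque': array([ 4.92185027e-04, -4.37926126e+01, -2.24555880e+01,  7.13653816e-02,
        3.52477888e-02, -1.12604375e-04]), 'tool_pos': array([228.01149653, 500.18579981, 238.12455781]), 'ee_rot': array([ 0.69077279,  0.14960707,  0.69121094, -0.15059252]), 'force': array([ 0.01881198, -0.09533521, -0.40156161]), 'wrist_torque': array([-0.07350472,  0.03425518,  0.02977708]), 'gripper_width': 1.0025409158517846}
scene [[471.4, 0.0, 318.4], [0.0, 471.4, 230.6], [0.0, 0.0, 1.0]] [[ 7.36313200e-01  3.70270342e-01 -5.66341544e-01  1.06934123e+03]
 [ 6.76465170e-01 -3.83746561e-01  6.28596414e-01 -5.55031664e+02]
 [ 1.54189891e-02 -8.45954166e-01 -5.33032648e-01  5.11793775e+02]
 [ 0.00000000e+00  0.00000000e+00  0.00000000e+00  1.00000000e+00]]
side [[469.1, 0.0, 317.2], [0.0, 469.1, 244.4], [0.0, 0.0, 1.0]] [[ 9.86828907e-01 -1.02233604e-01  1.25367455e-01  4.65896220e+02]
 [-1.61491984e-01 -6.67800804e-01  7.26610229e-01 -6.38728362e+02]
 [ 9.43650442e-03 -7.37285817e-01 -6.75515045e-01  6.51789266e+02]
 [ 0.00000000e+00  0.00000000e+00  0.00000000e+00  1.00000000e+00]]
wrist [[419.9, 0.0, 317.2], [0.0, 419.9, 238.9], [0.0, 0.0, 1.0]] [[ 4.14393532e-01  8.73643614e-01  2.54999678e-01  1.62199947e+02]
 [ 9.10097519e-01 -3.98013982e-01 -1.15357604e-01  5.30474270e+02]
 [ 7.12003417e-04  2.79878019e-01 -9.60035305e-01  3.84511155e+02]
 [ 0.00000000e+00  0.00000000e+00  0.00000000e+00  1.00000000e+00]]
```

View pics/scene0.png

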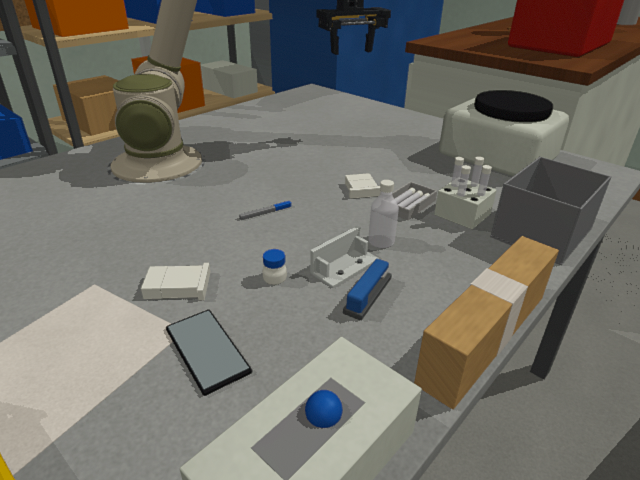

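View pics/side0.png

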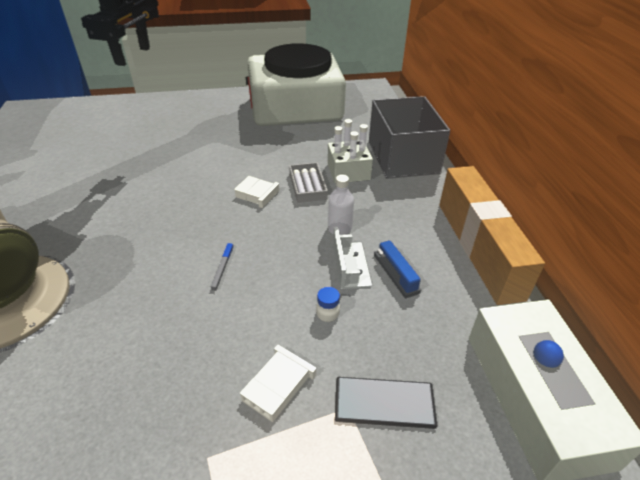

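View pics/wrist0.png

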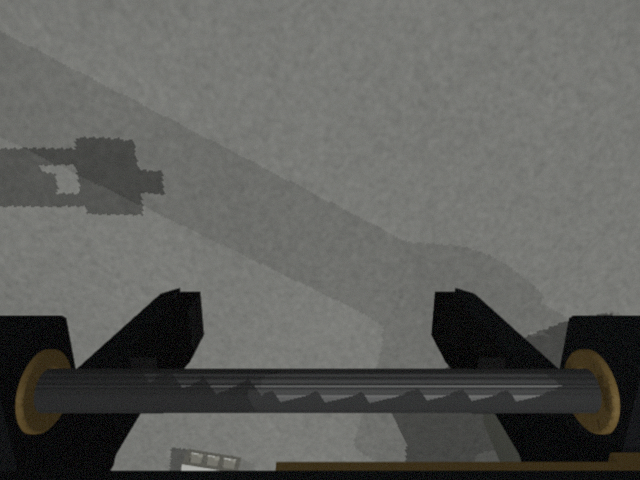

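The scene view shows the tall rack at px (177,281), the short one at (362,185), the backstop at (340,258), the bottle at (383,215) and the jar at (274,266). The wrist picture shows only table. Next I'll crop in and measure.

```bash
cat > h.py <<'E'
import numpy as np,cv2
def cloud(im,d,K,P):
    v,u=np.mgrid[0:480,0:640]; 
    c=np.stack([(u-K[0,2])/K[0,0]*d,(v-K[1,2])/K[1,1]*d,d],-1)
    w=c@np.asarray(P)[:3,:3].T+np.asarray(P)[:3,3]; w[d<=0]=np.nan
    return w
def topmap(w,im,x0,x1,y0,y1,s=1.0):
    # image: up = +x, left = +y
    H=int((x1-x0)*s);W=int((y1-y0)*s); out=np.zeros((H,W,3),np.uint8); zz=np.full((H,W),-99.)
    p=w.reshape(-1,3); c=im.reshape(-1,3)
    ok=np.isfinite(p).all(1)&(p[:,2]<200); p=p[ok];c=c[ok]
    o=np.argsort(p[:,2]); p=p[o];c=c[o]
    r=((x1-p[:,0])*s).astype(int); q=((y1-p[:,1])*s).astype(int)
    k=(r>=0)&(r<H)&(q>=0)&(q<W); out[r[k],q[k]]=c[k]; zz[r[k],q[k]]=p[k,2]
    return out,zz
E
python3 - <<'E'
from h import *
for n in("scene","side"):
    f=np.load(n+"0.npz"); w=cloud(f["im"],f["d"],f["K"],f["P"])
    pts={"scene":dict(tall=(177,270),short=(360,182),fence=(340,243),bottlecap=(388,183),jar=(274,257),ph=(207,350),tab=(120,340),mk=(265,210)),
     "side":dict(tall=(278,383),short=(257,188),fence=(341,250),bottlecap=(342,180),jar=(328,295),ph=(385,400),tab=(150,400),mk=(222,265))}[n]
    for k,(u,v) in pts.items(): print(n,k,w[v,u].round(1))
    out,z=topmap(w,f["im"],250,800,-400,400); cv2.imwrite(f"pics/top_{n}.png",out)
E
```

```text
scene tall [ 463.6 -239.7   24.5]
scene short [476.  245.5  23. ]
scene fence [622.    0.8  37.3]
scene bottlecap [646.7 100.1 131.6]
scene jar [ 581.3 -123.7   50. ]
scene ph [ 636.5 -306.3    9.1]
scene tab [ 520.6 -378.     0.9]
scene mk [399.   17.5  10.7]
side tall [ 474.8 -257.2   23.3]
side short [477.7 248.8  21.1]
side fence [619.5 -12.   48.6]
side bottlecap [640.   97.3 130.2]
side jar [ 575.3 -119.    49. ]
side ph [ 629.5 -302.     9.8]
side tab [ 282.2 -241.6    0. ]
side mk [394.2  20.1  11.3]
```

Run:
```python
from h import *
def big(n,x,y,w,h,s,o):
    im=cv2.imread(f"pics/{n}.png"); cv2.imwrite(o,cv2.resize(im[y:y+h,x:x+w],None,fx=s,fy=s,interpolation=cv2.INTER_CUBIC))
big("side0",200,160,240,180,3.3,"pics/c1.png"); big("scene0",130,160,290,160,2.7,"pics/c2.png")
big("side0",220,330,120,100,6,"pics/c3.png")
from math import *
for n in("scene","side"):
    f=np.load(n+"0.npz"); im=f["im"]; w=cloud(im,f["d"],f["K"],f["P"])
    hsv=cv2.cvtColor(im,cv2.COLOR_BGR2HSV)
    zt={}
    for nm,(cx,cy) in dict(tall=(470,-245),short=(478,245),fence=(622,-5)).items():
        if nm=="fence": m=(w[...,2]>42)&(w[...,2]<54)
        else: m=(w[...,2]>17)&(w[...,2]<27)
        m&=(np.hypot(w[...,0]-cx,w[...,1]-cy)<75)
        p=w[m][:,:2].astype(np.float32); r=cv2.minAreaRect(p); print(n,nm,len(p),np.round(r[0],1),np.round(r[1],1),round(r[2],1),w[m][:,2].mean().round(1))
        print(cv2.boxPoints(r).round(0).tolist())
```

```text
scene tall 1532 [ 474.  -249.8] [101.   77.7] 45.8 22.3
[[411.0, -259.0], [467.0, -313.0], [537.0, -241.0], [481.0, -186.0]]
scene short 472 [474.3 249.2] [70.2 83.4] 54.4 22.6
[[420.0, 245.0], [488.0, 196.0], [529.0, 253.0], [461.0, 302.0]]
scene fence 353 [618.5  -7.8] [119.7  10.5] 86.3 48.2
[[609.0, -67.0], [620.0, -68.0], [628.0, 52.0], [617.0, 52.0]]
side tall 2495 [ 473.8 -248.3] [102.1  77. ] 45.6 22.2
[[411.0, -258.0], [466.0, -312.0], [537.0, -239.0], [482.0, -185.0]]
side short 620 [474.9 252.7] [76.8 81.9] 53.9 21.8
[[419.0, 246.0], [485.0, 198.0], [531.0, 260.0], [464.0, 308.0]]
side fence 225 [618.   -5.6] [121.5   8.5] 86.1 49.4
[[610.0, -66.0], [618.0, -66.0], [626.0, 55.0], [618.0, 55.0]]
```

View pics/c1.png

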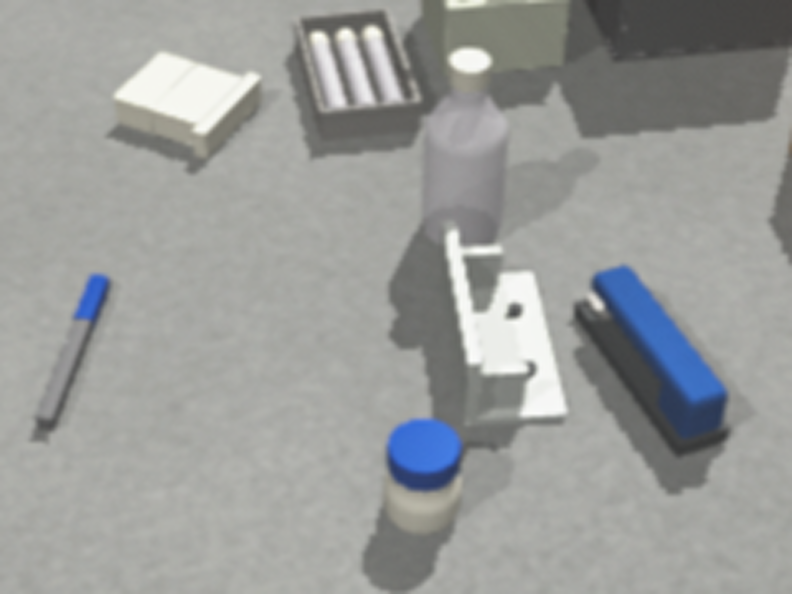

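View pics/c2.png

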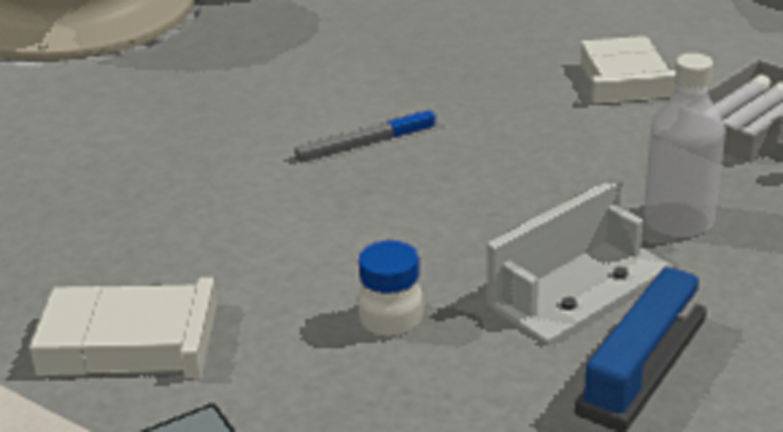

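View pics/c3.png

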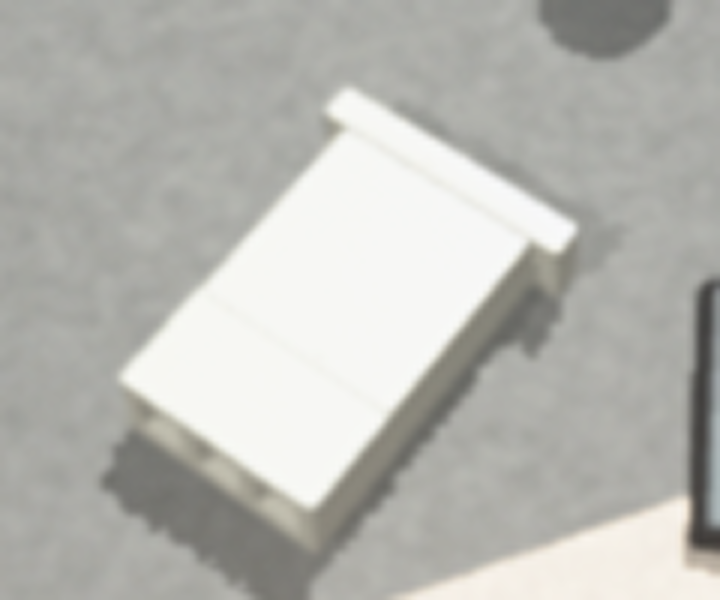

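View pics/top_side.png

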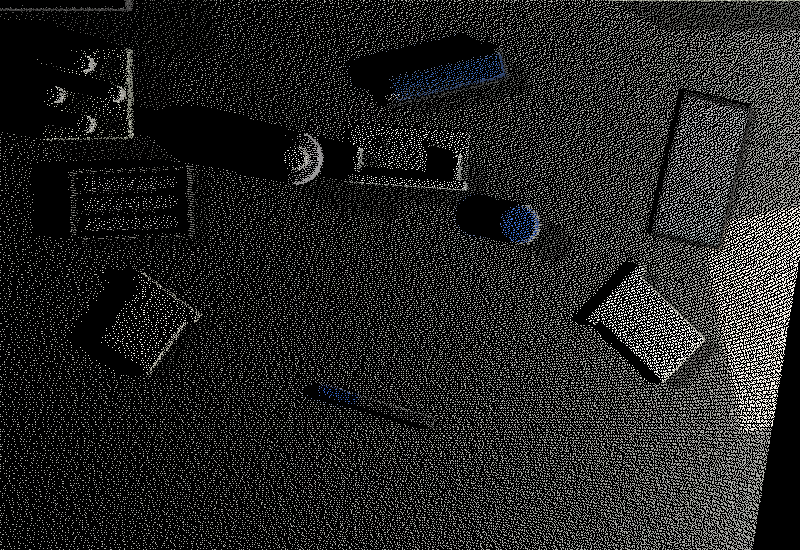

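The tall rack's foot centre is about (510,-212) with its axis at 45.7°. The short rack's is about (508,229) with its axis at -36°. The backstop's origin is about (614,-5.5) with a yaw of -3.8°. I'll now move over the tall rack.

move_arm(
  targets=[11,-39,0,-5.5,22,-78,0,-11,33,-117,0,-16.5,44,-156,0,-22,55,-194,0,-27.5],
  fingers=88,
)

```text
time_s: 0.57
tool_pos: [282.9, 304.6, 238.6]
ee_rot: [0.635, 0.311, 0.635, -0.311]
force: [0.0, -0.2, 0.0]
gripper_width: 1.0
```

move_arm(
  targets=[11,-39,0,-5.5,22,-78,0,-11,33,-117,0,-16.5,44,-156,0,-22,55,-194,0,-27.5],
)

```text
time_s: 0.98
tool_pos: [338.0, 110.5, 238.8]
ee_rot: [0.543, 0.454, 0.543, -0.453]
force: [1.4, -0.4, 0.2]
gripper_width: 0.994
```

move_arm(
  targets=[11,-39,0,-5.5,22,-78,0,-11,33,-117,0,-16.5,44,-156,0,-22,55,-194,0,-27.5],
)

```text
time_s: 1.4
tool_pos: [393.1, -83.8, 238.8]
ee_rot: [0.419, 0.57, 0.419, -0.57]
force: [0.6, 1.0, 0.1]
gripper_width: 0.996
```

move_arm(
  targets=[11,-39,0,-5.5,22,-78,0,-11,33,-117,0,-16.5,44,-156,0,-22,54,-195,0,-27.5],
)

```text
time_s: 1.82
tool_pos: [447.2, -278.6, 238.5]
ee_rot: [-0.272, -0.653, -0.272, 0.653]
force: [0.2, 0.3, 0.1]
gripper_width: 1.001
```

```bash
cat >> h.py <<'E'
def snap(env,n,tag):
    m=env.camera_model(n); im,d=env.capture(n); cv2.imwrite(f"pics/{tag}.png",im)
    return im,cloud(im,d,np.asarray(m["K"]),np.asarray(m["pose"]))
def tool(env):
    from scipy.spatial.transform import Rotation as R
    s=env.read_state(); q=s["ee_rot"]; r=R.from_quat([q[1],q[2],q[3],q[0]]).as_matrix()
    print("t",round(s["time_s"],2),"tcp",s["tool_pos"].round(1),"jaw yaw",np.degrees(np.arctan2(r[1,1],r[0,1])).round(1),"down",r[:,0].round(3),"F",s["force"].round(1),"w",round(s["gripper_width"]*88.1,1),"q",s["joint_pos"].round(2))
E
python3 - <<'E'
from workcell import env
from h import *
tool(env)
im,w=snap(env,"wrist","w1")
m=(w[...,2]>15)&(w[...,2]<28)&(np.hypot(w[...,0]-474,w[...,1]+248)<75)
p=w[m][:,:2].astype(np.float32); r=cv2.minAreaRect(p); print(len(p),r,w[m][:,2].mean()); print(cv2.boxPoints(r).round(1).tolist())
E
```

```text
t 1.82 tcp [ 447.2 -278.6  238.5] jaw yaw -44.8 down [-0.  0. -1.] F [0.2 0.3 0.1] w 88.2 q [-0.78  0.34  1.36  0.    1.44 -0.  ]
8632 ((473.80963134765625, -248.6676788330078), (100.13333892822266, 75.14114379882812), 46.09650802612305) 22.148832316640497
[[412.0, -258.70001220703125], [466.20001220703125, -310.79998779296875], [535.5999755859375, -238.60000610351562], [481.5, -186.5]]
```

View pics/w1.png

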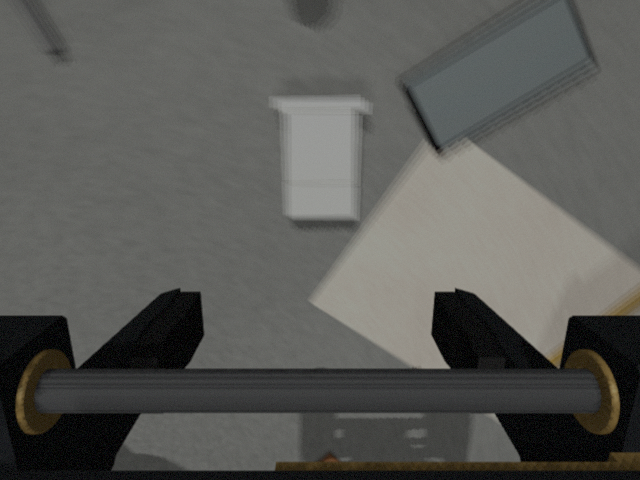

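The wrist picture shows the tall rack at px (321,160) with its foot up at (321,103), agreeing with the other two views. The phone and jar are clear of it. Going down.

move_arm(
  targets=[-1,-1,-40,0.6,-1,-1,-80,0.6,-1,-1,-120,0.6,-1,-1,-160,0.6,-1,-1,-190,0.6],
)

```text
time_s: 2.28
tool_pos: [445.2, -276.7, 45.9]
ee_rot: [-0.276, -0.65, -0.278, 0.651]
force: [0.0, -0.5, 0.5]
gripper_width: 0.997
```

move_arm(
  targets=[0,0,-20,0,0,0,-35,0,0,0,-44,0,0,0,-44,0],
)

```text
time_s: 2.62
tool_pos: [445.6, -277.0, 3.2]
ee_rot: [-0.276, -0.65, -0.278, 0.651]
force: [-0.3, 1.3, -0.2]
gripper_width: 0.997
```

move_arm(
  targets=[0,0,0,0,0,0,0,0,0,0,0,0,0,0,0,0,0,0,0,0],
  fingers=50,
  squeeze=8,
)

```text
time_s: 3.03
tool_pos: [446.4, -277.8, 5.5]
ee_rot: [0.277, 0.651, 0.276, -0.65]
force: [-0.2, 1.4, 3.2]
gripper_width: 0.678
```

move_arm(
  targets=[0,0,3,0,0,0,6,0,0,0,8,0,0,0,8,0],
)

```text
time_s: 3.37
tool_pos: [446.3, -277.7, 13.2]
ee_rot: [0.277, 0.651, 0.277, -0.651]
force: [0.6, 0.3, -1.5]
gripper_width: 0.679
```

Run:
```python
from workcell import env
from h import *
tool(env)
im,w=snap(env,"side","s2")
cv2.imwrite("pics/s2c.png",cv2.resize(im[300:460,180:380],None,fx=4,fy=3.7))
```

```text
t 3.37 tcp [ 446.3 -277.7   13.2] jaw yaw -43.9 down [ 0. -0. -1.] F [ 0.6  0.3 -1.5] w 59.8 q [-0.78  0.62  1.66 -0.    0.87 -0.02]
```

View pics/s2c.png

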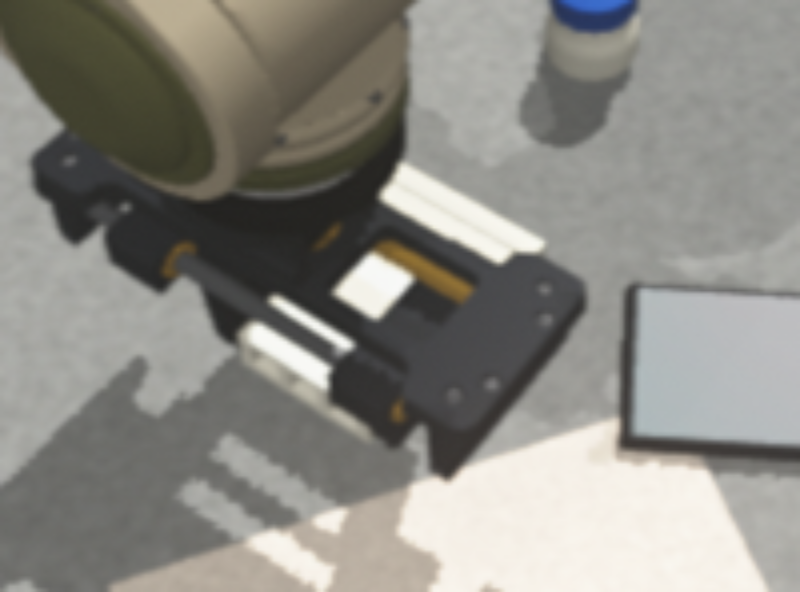

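move_arm(
  targets=[-4,5,0,-6,-8,10,0,-12,-12,15,0,-18,-16,20,0,-24,-16,25,0,-30],
)

```text
time_s: 3.83
tool_pos: [429.5, -252.1, 12.6]
ee_rot: [-0.097, -0.7, -0.097, 0.701]
force: [0.4, 1.3, -2.0]
gripper_width: 0.68
```

move_arm(
  targets=[0,20,0,-5,0,45,0,-10,0,70,0,-15,0,95,0,-20,0,120,0,-20],
)

```text
time_s: 4.25
tool_pos: [429.9, -131.5, 12.7]
ee_rot: [0.026, -0.707, 0.026, 0.707]
force: [0.6, -0.4, -1.1]
gripper_width: 0.682
```

move_arm(
  targets=[0,30,0,0,0,60,0,0,0,90,0,0,0,120,0,0,0,139,0,0],
)

```text
time_s: 4.67
tool_pos: [429.5, 8.7, 12.7]
ee_rot: [0.024, -0.706, 0.024, 0.707]
force: [0.0, -0.5, -1.8]
gripper_width: 0.683
```

Run:
```python
from workcell import env
from h import *
tool(env)
im,w=snap(env,"scene","s3"); im2,w2=snap(env,"side","s3b")
cv2.imwrite("pics/s3c.png",np.hstack([cv2.resize(im[150:350,150:400],(400,320)),cv2.resize(im2[150:350,150:400],(400,320))]))
```

```text
t 4.67 tcp [429.5   8.7  12.7] jaw yaw -93.8 down [-0.001  0.    -1.   ] F [ 0.  -0.5 -1.8] w 60.2 q [-0.26  0.52  1.92  0.    0.7   1.38]
```

View pics/s3c.png

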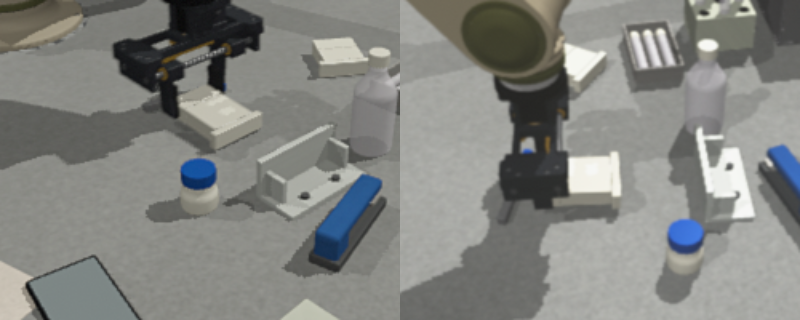

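The rack is held square in front of the backstop, with the jar and marker untouched. I'll measure its foot against the fence next.

Run:
```python
from workcell import env
from h import *
im,w=snap(env,"side","s4")
m=(w[...,2]>8)&(w[...,2]<45)&(w[...,0]>470)&(w[...,0]<550)&(abs(w[...,1])<60)&(im.min(2)>120)
p=w[m]; print(len(p)); r=cv2.minAreaRect(p[:,:2].astype(np.float32)); print(r, cv2.boxPoints(r).round(1).tolist())
A=np.c_[p[:,0],p[:,1],np.ones(len(p))]; t=p[:,2]>15
for a in(470,490,505): 
    k=(p[:,0]>a)&(p[:,0]<a+8); print(a,np.percentile(p[k,2],[10,50,90]).round(1))
```

```text
748
((494.2738952636719, 3.8112869262695312), (77.45140838623047, 49.726383209228516), 86.79019927978516) [[467.29998779296875, -33.5], [516.9000244140625, -36.20000076293945], [521.2999877929688, 41.099998474121094], [471.6000061035156, 43.900001525878906]]
470 [17.4 26.7 28.3]
490 [16.5 25.9 27.3]
505 [19.5 25.1 26.6]
```

move_arm(
  targets=[10,-1,-4,0,30,-2,-4,0,50,-3,-4,0,70,-5,-4,0,85,-6,-4,0],
)

```text
time_s: 5.23
tool_pos: [517.7, -1.4, 8.5]
ee_rot: [-0.025, 0.707, -0.025, -0.706]
force: [0.2, -0.2, -1.3]
gripper_width: 0.679
```

move_arm(
  targets=[4,0,0,0,8,-1,0,0,10,-1,0,0,12,-1,0,0,12,-1,0,0],
)

```text
time_s: 5.65
tool_pos: [524.7, -1.1, 8.0]
ee_rot: [0.024, -0.705, 0.024, 0.709]
force: [-8.3, -4.5, -1.6]
gripper_width: 0.681
```

Contact came at TCP x≈524.7 with 8 N. I'm now tipping it up step by step, with the foot's upper edge sliding down the fence and its lower edge on the table.

move_arm(
  targets=[-2.6,0,6,0,-2.4,0,10.6,0,-1.7,0,16.6,0,-0.9,0,21,0,0.1,0,25,0],
  squeeze=6,
)

```text
time_s: 6.07
tool_pos: [527.3, -0.6, 34.6]
ee_rot: [-0.024, 0.707, -0.024, -0.707]
force: [-1.2, -1.1, -1.4]
gripper_width: 0.679
```

```bash
cat >> h.py <<'E'
def look(env,tag,n="side",x=280,y=180,ww=120,hh=120):
    tool(env); im,w=snap(env,n,tag); 
    im2,w2=snap(env,"scene",tag+"b")
    cv2.imwrite(f"pics/{tag}c.png",np.hstack([cv2.resize(im[y:y+hh,x:x+ww],(400,400),interpolation=2),cv2.resize(im2[200:310,250:360],(400,400),interpolation=2)]))
    return im,w,im2,w2
E
python3 - <<'E'
from workcell import env
from h import *
look(env,"t20")
E
```

```text
t 6.07 tcp [527.3  -0.6  34.6] jaw yaw -93.9 down [ 0. -0. -1.] F [-1.2 -1.1 -1.4] w 59.8 q [-0.23  0.58  1.63 -0.    0.92  1.41]
```

View pics/t20c.png

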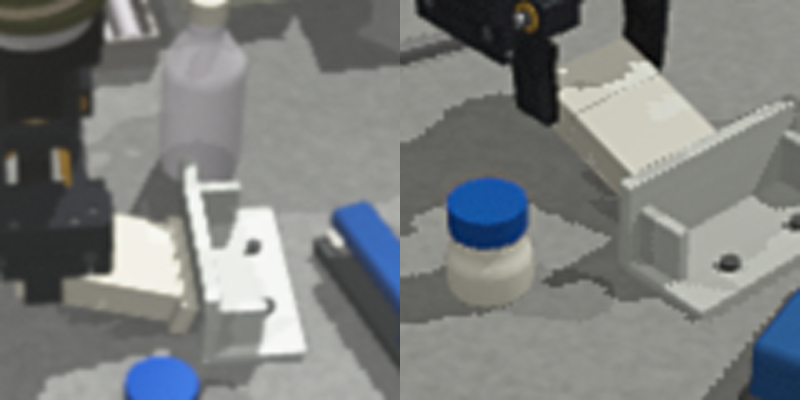

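The left view (side) shows the rack's foot at the fence around px (190,270) in the crop, tilted and square. I'll carry on tipping.

move_arm(
  targets=[2.3,0,7,0,5.3,0,13.6,0,8.8,-0.5,19.5,0,13,-1,25,0,17.7,-1,30,0],
)

```text
time_s: 6.58
tool_pos: [544.6, -1.4, 64.5]
ee_rot: [0.024, -0.706, 0.024, 0.707]
force: [-3.1, -0.8, 0.1]
gripper_width: 0.68
```

Run:
```python
from workcell import env
from h import *
look(env,"t45")
```

```text
t 6.58 tcp [544.6  -1.4  64.5] jaw yaw -93.9 down [-0.002  0.    -1.   ] F [-3.1 -0.8  0.1] w 59.9 q [-0.22  0.56  1.56 -0.    1.03  1.42]
```

View pics/t45c.png

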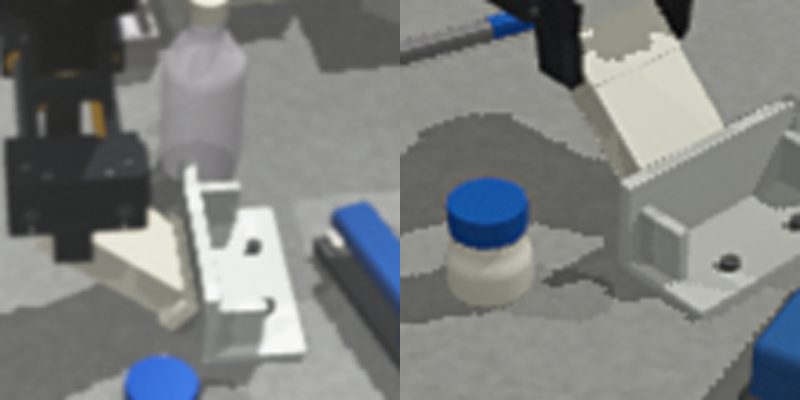

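move_arm(
  targets=[5.3,0,4.5,0,11,-0.5,8.5,0,17,-1,11.6,0,24,-1.5,14.3,0,30,-2,16.2,0],
)

```text
time_s: 7.1
tool_pos: [576.0, -3.7, 80.3]
ee_rot: [-0.024, 0.707, -0.024, -0.706]
force: [-0.1, 0.4, -1.5]
gripper_width: 0.676
```

Run:
```python
from workcell import env
from h import *
look(env,"t70")
```

```text
t 7.1 tcp [576.   -3.7  80.3] jaw yaw -93.9 down [ 0.001 -0.    -1.   ] F [-0.1  0.4 -1.5] w 59.6 q [-0.21  0.58  1.45  0.    1.11  1.43]
```

View pics/t70c.png

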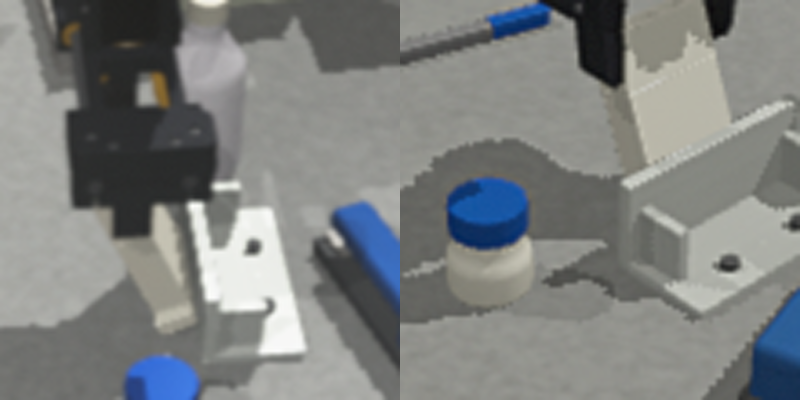

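move_arm(
  targets=[5,-0.3,0.8,0,10,-0.6,1.3,0,15.5,-1,1.5,0,19,-1,1.5,0,22,-1.3,1.5,0],
)

```text
time_s: 7.62
tool_pos: [597.5, -5.0, 81.6]
ee_rot: [-0.024, 0.707, -0.024, -0.707]
force: [-1.6, -0.1, 2.2]
gripper_width: 0.675
```

Run:
```python
from workcell import env
from h import *
im,w,im2,w2=look(env,"t85")
# front face (robot side) of rack is invisible; upper face toward fence seen in scene view
m=(w2[...,2]>52)&(w2[...,2]<98)&(w2[...,0]>570)&(w2[...,0]<625)&(abs(w2[...,1]+2)<24)&(im2.min(2)>110)
p=w2[m]; print(len(p)); A=np.c_[p[:,1:],np.ones(len(p))]; c=np.linalg.lstsq(A,p[:,0],rcond=None)[0]; print(c, "tilt from vertical",np.degrees(np.arctan(c[1])), "x at z=75",c@[-5.5,75,1],"x at z=50",c@[-5.5,50,1],"x z=0",c@[-5.5,0,1])
```

```text
t 7.62 tcp [597.5  -5.   81.6] jaw yaw -93.9 down [ 0. -0. -1.] F [-1.6 -0.1  2.2] w 59.5 q [-0.21  0.61  1.38 -0.    1.15  1.43]
482
[ 3.30288478e-02 -2.09903883e-01  6.20105145e+02] tilt from vertical -11.854504552293246 x at z=75 604.1806952726021 x at z=50 609.4282923597128 x z=0 619.9234865339345
```

View pics/t85c.png

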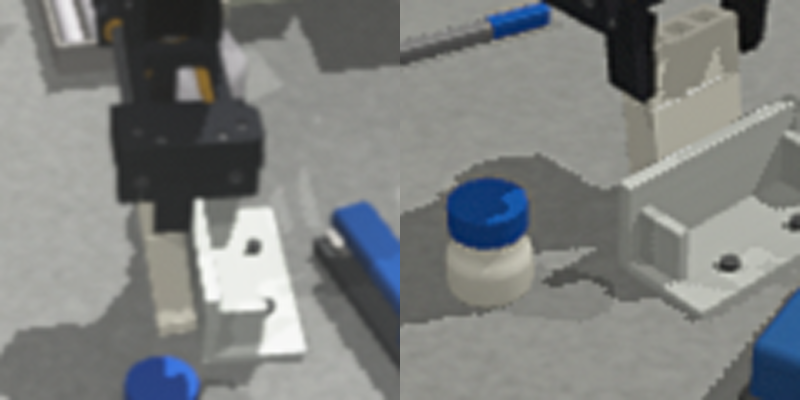

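move_arm(
  targets=[3,-0.2,0,0,6,-0.4,-0.5,0,9,-0.6,-1,0,11,-0.6,-1,0,11,-0.6,-1,0],
)

```text
time_s: 8.13
tool_pos: [608.4, -5.6, 80.4]
ee_rot: [-0.024, 0.707, -0.024, -0.707]
force: [0.0, -2.8, 1.9]
gripper_width: 0.678
```

```bash
cat >> h.py <<'E'
def face(im2,w2,x0,x1,z0,z1,yc=-3,hw=24,thr=110):
    m=(w2[...,2]>z0)&(w2[...,2]<z1)&(w2[...,0]>x0)&(w2[...,0]<x1)&(abs(w2[...,1]-yc)<hw)&(im2.min(2)>thr)
    p=w2[m]
    for _ in range(4):
        A=np.c_[p[:,1:],np.ones(len(p))]; c=np.linalg.lstsq(A,p[:,0],rcond=None)[0]; r=p[:,0]-A@c; p=p[abs(r)<max(2,1.5*r.std())]
    print(len(p),"tilt",np.degrees(np.arctan(c[1])).round(1),"yaw",np.degrees(np.arctan(c[0])).round(1),"x@z75",round(c@[yc,75,1],1),"x@0",round(c@[yc,0,1],1),"std",r.std())
E
python3 - <<'E'
from workcell import env
from h import *
im,w,im2,w2=look(env,"t90")
face(im2,w2,585,630,56,92)
E
```

```text
t 8.13 tcp [608.4  -5.6  80.4] jaw yaw -93.9 down [ 0. -0. -1.] F [ 0.  -2.8  1.9] w 59.7 q [-0.2   0.63  1.35 -0.    1.16  1.44]
327 tilt -1.2 yaw 4.2 x@z75 613.1 x@0 614.6 std 0.7764388369051604
```

View pics/t90c.png

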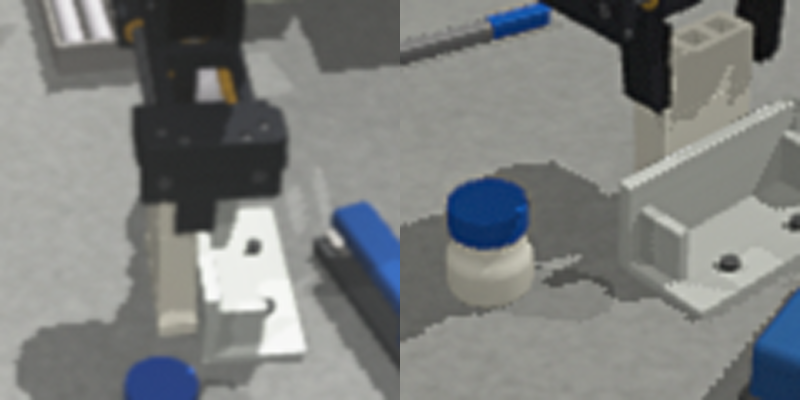

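move_arm(
  targets=[1,0,0,0,2,0,0,0,2,0,-1,0,2,0,-1,0],
)

```text
time_s: 8.57
tool_pos: [609.9, -5.6, 79.9]
ee_rot: [0.024, -0.707, 0.024, 0.707]
force: [-3.2, -1.6, 5.0]
gripper_width: 0.68
```

move_arm(
  targets=[0,0,0,0,0,0,0,0,0,0,0,0,0,0,0,0,0,0,0,0],
  fingers=78,
)

```text
time_s: 8.98
tool_pos: [609.9, -5.4, 79.3]
ee_rot: [0.024, -0.707, 0.024, 0.707]
force: [0.4, 0.2, -0.7]
gripper_width: 0.878
```

Run:
```python
from workcell import env
from h import *
im,w,im2,w2=look(env,"t90r")
face(im2,w2,585,630,56,92)
```

```text
t 8.98 tcp [609.9  -5.4  79.3] jaw yaw -93.9 down [-0.  0. -1.] F [ 0.4  0.2 -0.7] w 77.3 q [-0.2   0.63  1.35  0.    1.16  1.44]
306 tilt 0.1 yaw 3.6 x@z75 613.9 x@0 613.7 std 0.828505194470148
```

View pics/t90rc.png

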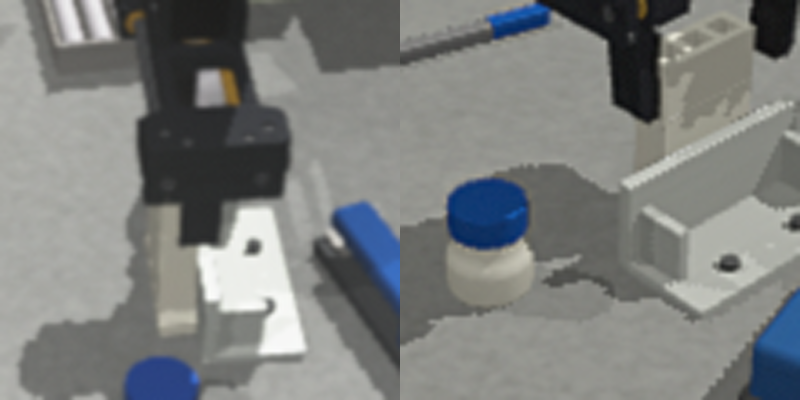

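The tall rack stands upright after release, with a tilt of 0.1° and its face at x≈613.8, so it is flush. I'll retreat upward and go to the short rack.

move_arm(
  targets=[0,0,15,0,0,0,45,0,0,0,85,0,0,0,125,0,-5,10,155,7],
  fingers=88,
)

```text
time_s: 9.5
tool_pos: [605.7, 3.4, 237.7]
ee_rot: [0.019, 0.708, 0.018, -0.706]
force: [0.5, -0.6, 0.2]
gripper_width: 0.998
```

move_arm(
  targets=[-10,16,0,7,-20,32,0,14,-30,48,0,21,-40,64,0,28,-50,80,0,35],
)

```text
time_s: 9.92
tool_pos: [554.3, 85.2, 234.5]
ee_rot: [0.233, 0.668, 0.233, -0.668]
force: [0.1, 0.5, 0.1]
gripper_width: 0.998
```

move_arm(
  targets=[-10,16,0,7,-20,32,0,14,-30,48,0,21,-40,64,0,28,-50,80,0,35],
)

```text
time_s: 10.33
tool_pos: [504.3, 165.3, 234.5]
ee_rot: [0.423, 0.567, 0.423, -0.567]
force: [0.1, -0.2, -0.1]
gripper_width: 0.997
```

move_arm(
  targets=[-10,16,0,7,-20,32,0,14,-30,48,0,21,-40,64,0,28,-54,80,0,35],
)

```text
time_s: 10.75
tool_pos: [450.7, 245.2, 234.4]
ee_rot: [0.574, 0.414, 0.574, -0.413]
force: [0.4, 0.3, -0.4]
gripper_width: 0.996
```

move_arm(
  targets=[0,6,0,7,0,12,0,14,0,18,0,21,0,25,0,28,0,25,0,36],
)

```text
time_s: 11.17
tool_pos: [450.8, 270.4, 234.4]
ee_rot: [0.672, 0.221, 0.672, -0.22]
force: [0.4, -1.2, -0.8]
gripper_width: 1.001
```

move_arm(
  targets=[0,0,0,0,0,0,0,0,0,0,0,0,0,0,0,0],
)

```text
time_s: 11.5
tool_pos: [451.0, 269.4, 234.5]
ee_rot: [0.671, 0.224, 0.671, -0.224]
force: [0.2, -0.7, 0.4]
gripper_width: 1.0
```

Run:
```python
from workcell import env
from h import *
tool(env)
im,w=snap(env,"wrist","w5")
m=(w[...,2]>15)&(w[...,2]<28)&(np.hypot(w[...,0]-475,w[...,1]-252)<65)
p=w[m][:,:2].astype(np.float32); r=cv2.minAreaRect(p); print(len(p),r,w[m][:,2].mean()); print(cv2.boxPoints(r).round(1).tolist())
im,w=snap(env,"scene","sc5"); face(im,w,585,630,56,92)
cv2.imwrite("pics/sc5c.png",im[100:350,150:450])
```

```text
t 11.5 tcp [451.  269.4 234.5] jaw yaw 53.1 down [ 0.  0. -1.] F [ 0.2 -0.7  0.4] w 88.1 q [ 0.31  0.34  1.37  0.    1.43 -0.61]
5968 ((474.9914855957031, 253.5774688720703), (75.18267059326172, 78.43475341796875), 54.17820739746094) 22.017372754692648
[[421.20001220703125, 246.0], [484.79998779296875, 200.10000610351562], [528.7999877929688, 261.1000061035156], [465.20001220703125, 307.0]]
319 tilt -0.4 yaw 4.0 x@z75 613.8 x@0 614.4 std 0.8024398936090593
```

View pics/w5.png

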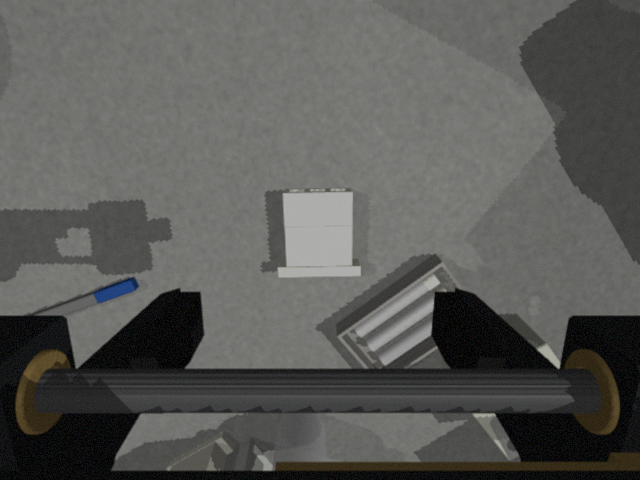

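View pics/sc5c.png

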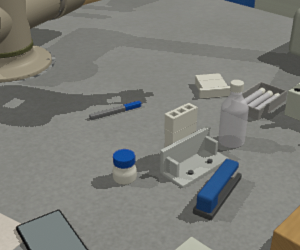

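The wrist picture shows the short rack at px (318,233), foot end at row 271 and the dish clear. The scene picture shows the tall rack standing, nothing displaced. Descending.

move_arm(
  targets=[-1,2,-40,0,-1,2,-80,0,-1,2,-120,0,-1,2,-160,0,-1,2,-190,0],
)

```text
time_s: 12.02
tool_pos: [449.1, 271.1, 41.8]
ee_rot: [0.67, 0.223, 0.672, -0.224]
force: [0.6, -0.9, -0.4]
gripper_width: 0.996
```

```bash
python3 -c "
from workcell import env
from h import *
tool(env)"
```

```text
t 12.02 tcp [449.1 271.1  41.8] jaw yaw 53.2 down [-0.002 -0.001 -1.   ] F [ 0.6 -0.9 -0.4] w 87.8 q [ 0.32  0.57  1.63  0.    0.94 -0.61]
```

move_arm(
  targets=[0,0,-20,1,0,0,-33,1,0,0,-40,1,0,0,-40,1],
)

```text
time_s: 12.35
tool_pos: [449.6, 271.3, 3.4]
ee_rot: [0.672, 0.217, 0.674, -0.218]
force: [-0.1, -0.3, -0.5]
gripper_width: 1.001
```

move_arm(
  targets=[0,0,0,0,0,0,0,0,0,0,0,0,0,0,0,0,0,0,0,0],
  fingers=50,
  squeeze=8,
)

```text
time_s: 12.77
tool_pos: [450.2, 271.6, 5.1]
ee_rot: [0.673, 0.217, 0.673, -0.217]
force: [-0.9, -1.1, 4.4]
gripper_width: 0.679
```

move_arm(
  targets=[0,0,3,0,0,0,6,0,0,0,8,0,0,0,8,0],
)

```text
time_s: 13.1
tool_pos: [450.1, 271.6, 12.9]
ee_rot: [0.673, 0.217, 0.673, -0.217]
force: [-0.2, 0.4, -0.6]
gripper_width: 0.679
```

```bash
python3 -c "
from workcell import env
from h import *
tool(env)"
```

```text
t 13.1 tcp [450.1 271.6  12.9] jaw yaw 54.3 down [ 0.001  0.    -1.   ] F [-0.2  0.4 -0.6] w 59.8 q [ 0.32  0.62  1.66  0.    0.87 -0.63]
```

move_arm(
  targets=[0,-25,0,4,0,-55,0,9,0,-85,0,14,0,-115,0,19,0,-145,0,24],
)

```text
time_s: 13.52
tool_pos: [449.7, 125.3, 12.5]
ee_rot: [0.704, 0.071, 0.704, -0.071]
force: [-0.0, 0.5, -1.4]
gripper_width: 0.676
```

move_arm(
  targets=[0,-30,0,4,0,-60,0,8,0,-90,0,8,0,-112,0,8,0,-121,0,8],
)

```text
time_s: 13.93
tool_pos: [450.2, 3.1, 12.5]
ee_rot: [0.707, 0.024, 0.707, -0.024]
force: [0.0, 0.4, -2.1]
gripper_width: 0.681
```

Run:
```python
from workcell import env
from h import *
im,w,im2,w2=look(env,"u0",x=230,y=180,ww=150,hh=150)
m=(w[...,2]>8)&(w[...,2]<45)&(w[...,0]>480)&(w[...,0]<550)&(abs(w[...,1])<60)&(im.min(2)>120)
p=w[m]; print(len(p)); r=cv2.minAreaRect(p[:,:2].astype(np.float32)); print(r, cv2.boxPoints(r).round(1).tolist())
for a in(480,495,508): 
    k=(p[:,0]>a)&(p[:,0]<a+8); print(a,np.percentile(p[k,2],[10,50,90]).round(1))
# tall rack top
m=(w[...,2]>92)&(w[...,2]<106)&(w[...,0]>570)&(w[...,0]<635)&(abs(w[...,1])<60)&(im.min(2)>100)
p=w[m]; r=cv2.minAreaRect(p[:,:2].astype(np.float32)); print(len(p),r)
```

```text
t 13.93 tcp [450.2   3.1  12.5] jaw yaw 86.1 down [ 0. -0. -1.] F [ 0.   0.4 -2.1] w 60.0 q [-0.26  0.54  1.87 -0.    0.74 -1.76]
615
((501.52581787109375, -1.4752273559570312), (78.83476257324219, 39.10983657836914), 85.50668334960938) [[478.8999938964844, -39.20000076293945], [517.9000244140625, -42.29999923706055], [524.0999755859375, 36.29999923706055], [485.1000061035156, 39.400001525878906]]
480 [18.4 28.8 30.4]
495 [19.3 28.7 30.5]
508 [21.5 28.6 30.1]
297 ((602.4985961914062, -4.656070709228516), (62.546180725097656, 22.274839401245117), 85.32127380371094)
```

View pics/u0c.png

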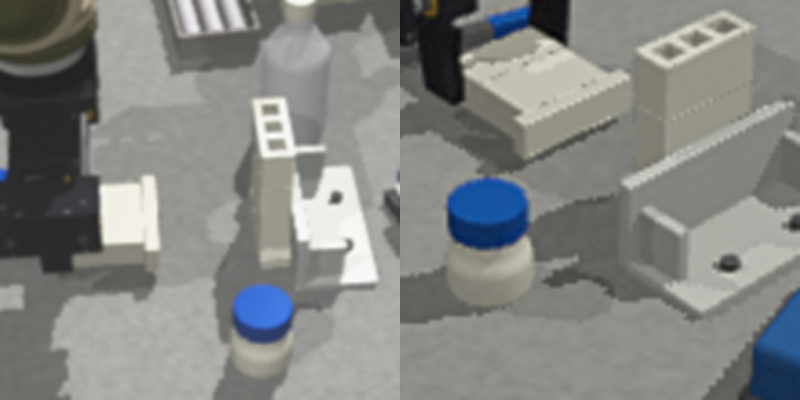

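move_arm(
  targets=[10,-1,0,0,28,-2,-3,0,45,-3,-6,0,57,-4,-7.5,0,60,-4,-7.5,0],
)

```text
time_s: 14.45
tool_pos: [511.1, 2.9, 4.8]
ee_rot: [0.707, 0.023, 0.707, -0.023]
force: [-0.8, 0.2, -0.4]
gripper_width: 0.683
```

move_arm(
  targets=[3,0,0,0,6,0,0,0,9,-0.6,0,0,11,-0.6,0,0,11,-0.6,0,0],
)

```text
time_s: 14.87
tool_pos: [521.2, 1.0, 5.0]
ee_rot: [0.707, 0.023, 0.707, -0.023]
force: [-0.7, -0.8, -0.6]
gripper_width: 0.682
```

Run:
```python
from workcell import env
from h import *
im,w,im2,w2=look(env,"u1",x=230,y=180,ww=150,hh=150)
face(im2,w2,585,630,56,92)
```

```text
t 14.87 tcp [521.2   1.    5. ] jaw yaw 86.2 down [ 0. -0. -1.] F [-0.7 -0.8 -0.6] w 60.1 q [-0.23  0.63  1.67  0.    0.84 -1.73]
315 tilt 0.1 yaw 4.1 x@z75 613.8 x@0 613.6 std 0.7882086812838203
```

View pics/u1c.png

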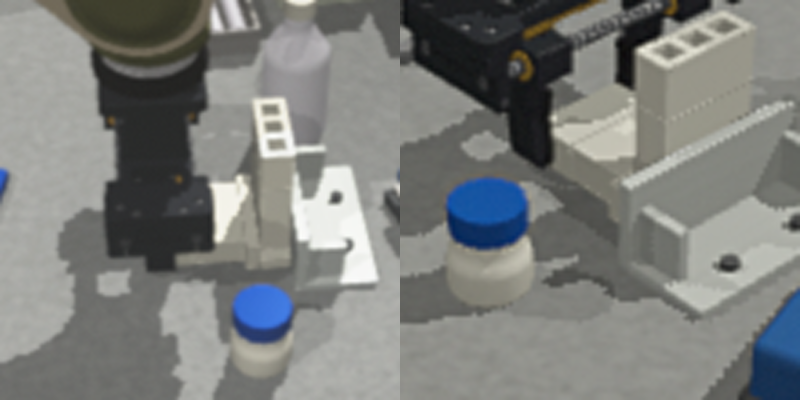

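move_arm(
  targets=[1,0,0,0,2,0,0,0,2,0,0,0],
)

```text
time_s: 15.22
tool_pos: [521.7, 1.0, 4.7]
ee_rot: [0.706, 0.023, 0.708, -0.023]
force: [-5.0, -0.2, -0.2]
gripper_width: 0.682
```

move_arm(
  targets=[-1.5,0,0,0,-1.5,0,6,0,-1.5,0,12,0,-1,0,17.5,0,0,0,23,0],
  squeeze=4,
)

```text
time_s: 15.63
tool_pos: [523.1, 0.9, 28.8]
ee_rot: [0.707, 0.023, 0.707, -0.023]
force: [-0.9, 0.5, -1.3]
gripper_width: 0.68
```

Run:
```python
from workcell import env
from h import *
im,w,im2,w2=look(env,"u20",x=260,y=180,ww=110,hh=110)
face(im2,w2,585,630,56,92)
```

```text
t 15.63 tcp [523.1   0.9  28.8] jaw yaw 86.2 down [ 0. -0. -1.] F [-0.9  0.5 -1.3] w 59.9 q [-0.22  0.59  1.65 -0.    0.9  -1.73]
312 tilt -0.2 yaw 4.1 x@z75 613.9 x@0 614.2 std 0.783171370159726
```

View pics/u20c.png

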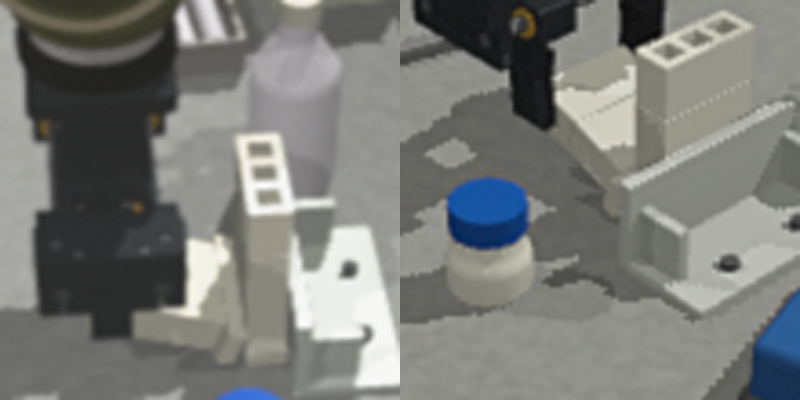

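The foot is still down, square, and against the tall rack, which hasn't moved. Continuing.

move_arm(
  targets=[1.8,0,5.4,0,4,0,10.3,0,6.5,-0.4,14.8,0,9.5,-0.6,19,0,13,-0.8,22.7,0],
)

```text
time_s: 16.15
tool_pos: [535.7, 0.3, 51.1]
ee_rot: [0.706, 0.023, 0.707, -0.023]
force: [-4.1, 1.6, 1.6]
gripper_width: 0.682
```

Run:
```python
from workcell import env
from h import *
im,w,im2,w2=look(env,"u45",x=260,y=180,ww=110,hh=110)
face(im2,w2,585,630,56,92)
```

```text
t 16.15 tcp [5.357e+02 3.000e-01 5.110e+01] jaw yaw 86.3 down [-0.001  0.    -1.   ] F [-4.1  1.6  1.6] w 60.1 q [-0.22  0.57  1.59  0.    0.98 -1.73]
308 tilt 0.5 yaw 3.8 x@z75 614.0 x@0 613.4 std 0.8104476768040033
```

View pics/u45c.png

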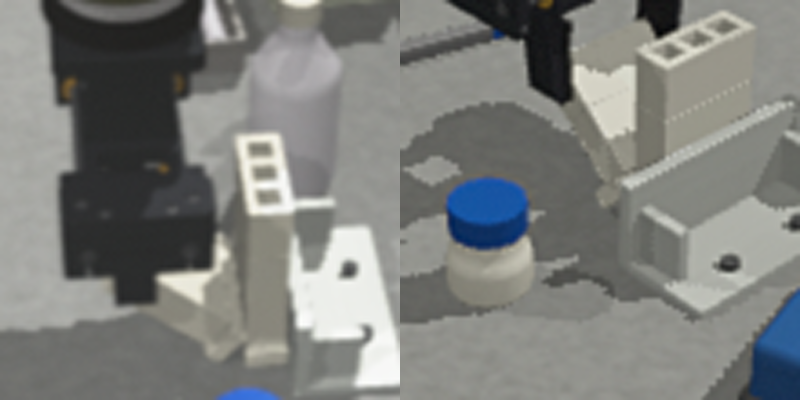

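move_arm(
  targets=[3.6,-0.2,3.3,0,8,-0.5,6.1,0,12.7,-0.8,8.4,0,17.7,-1.1,10.2,0,23,-1.5,11.5,0],
)

```text
time_s: 16.67
tool_pos: [559.7, -1.5, 62.4]
ee_rot: [0.707, 0.023, 0.707, -0.023]
force: [-0.8, 0.3, -1.6]
gripper_width: 0.678
```

Run:
```python
from workcell import env
from h import *
im,w,im2,w2=look(env,"u70",x=260,y=180,ww=110,hh=110)
face(im2,w2,585,630,56,92)
```

```text
t 16.67 tcp [559.7  -1.5  62.4] jaw yaw 86.2 down [ 0. -0. -1.] F [-0.8  0.3 -1.6] w 59.7 q [-0.21  0.58  1.52  0.    1.04 -1.72]
303 tilt -0.1 yaw 3.9 x@z75 614.0 x@0 614.1 std 0.8192511129824976
```

View pics/u70c.png

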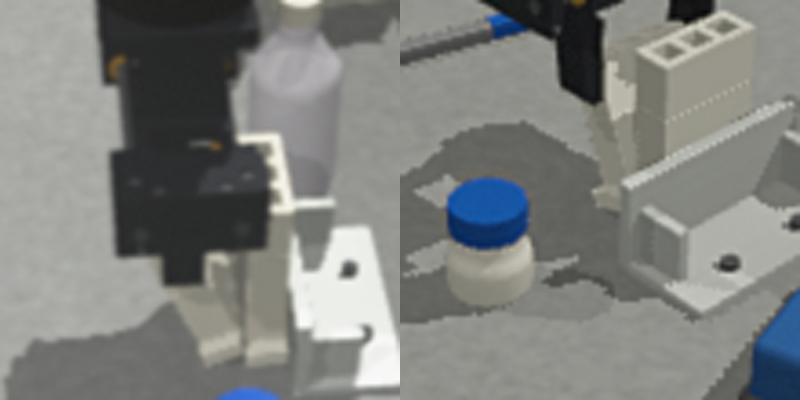

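move_arm(
  targets=[5,-0.4,0.7,0,10,-0.7,0.9,0,14,-1,0.8,0,18,-1.3,0.6,0,21,-1.5,0.2,0],
)

```text
time_s: 17.18
tool_pos: [580.6, -2.9, 62.4]
ee_rot: [0.707, 0.023, 0.707, -0.023]
force: [-0.4, 0.2, 0.4]
gripper_width: 0.684
```

move_arm(
  targets=[1.5,-0.1,-0.3,0,3,-0.2,-0.6,0,4,-0.3,-1,0,4,-0.3,-1,0],
)

```text
time_s: 17.52
tool_pos: [583.2, -3.1, 61.7]
ee_rot: [0.706, 0.023, 0.707, -0.023]
force: [-5.7, 0.9, 6.8]
gripper_width: 0.682
```

Run:
```python
from workcell import env
from h import *
im,w,im2,w2=look(env,"u90",x=260,y=180,ww=110,hh=110)
face(im2,w2,585,630,56,92)
```

```text
t 17.52 tcp [583.2  -3.1  61.7] jaw yaw 86.2 down [-0.002  0.    -1.   ] F [-5.7  0.9  6.8] w 60.1 q [-0.21  0.62  1.44 -0.    1.08 -1.71]
324 tilt 0.1 yaw 4.1 x@z75 614.0 x@0 613.9 std 0.8081299204271878
```

View pics/u90c.png

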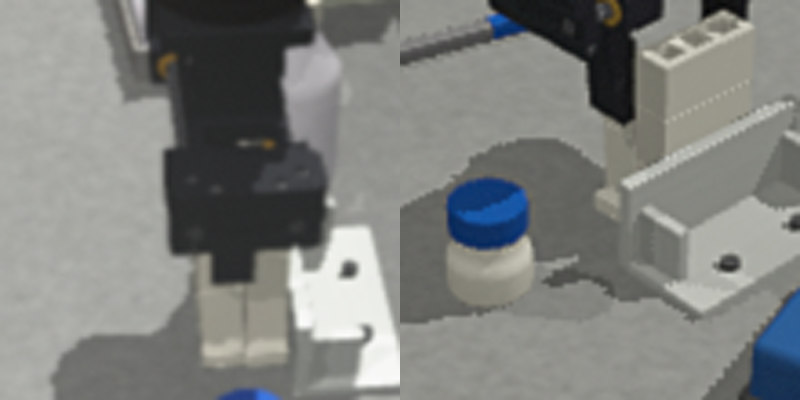

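The short rack is upright against the tall one, with its foot pressed on the table. I'll relax the push slightly, release, and rise.

move_arm(
  targets=[-0.5,0,0.5,0,-0.5,0,0.5,0],
)

```text
time_s: 17.78
tool_pos: [583.0, -3.1, 61.8]
ee_rot: [0.706, 0.023, 0.707, -0.023]
force: [-2.4, 0.3, 2.7]
gripper_width: 0.678
```

move_arm(
  targets=[0,0,0,0,0,0,0,0,0,0,0,0,0,0,0,0,0,0,0,0],
  fingers=78,
)

```text
time_s: 18.2
tool_pos: [583.6, -3.2, 61.8]
ee_rot: [0.707, 0.023, 0.707, -0.023]
force: [-0.2, 0.3, 0.6]
gripper_width: 0.887
```

move_arm(
  targets=[0,0,10,0,0,0,30,0,0,0,60,0,0,0,95,0,0,0,130,0],
)

```text
time_s: 18.62
tool_pos: [583.1, -3.1, 194.0]
ee_rot: [0.707, 0.023, 0.707, -0.023]
force: [1.2, 0.1, 0.3]
gripper_width: 0.885
```

move_arm(
  targets=[-30,0,20,0,-60,0,40,0,-90,0,60,0,-120,0,60,0,-120,0,60,0],
)

```text
time_s: 19.03
tool_pos: [459.7, -2.5, 253.9]
ee_rot: [0.707, 0.023, 0.706, -0.023]
force: [1.1, -0.6, 0.7]
gripper_width: 0.886
```

Run:
```python
from workcell import env
from h import *
im,w,im2,w2=look(env,"fin",x=260,y=180,ww=110,hh=110)
face(im2,w2,600,630,56,92)
for nm,(za,zb,xa,xb) in dict(tall=(94,106,570,635),short=(73,84,555,603)).items():
  for A,I in((w,im),(w2,im2)):
    m=(A[...,2]>za)&(A[...,2]<zb)&(A[...,0]>xa)&(A[...,0]<xb)&(abs(A[...,1])<50)
    p=A[m]; r=cv2.minAreaRect(p[:,:2].astype(np.float32)); print(nm,len(p),np.round(r[0],1),np.round(r[1],1),round(r[2],1))
# front face of short/tall in side view unavailable: end sides instead
m=(w[...,2]>14)&(w[...,2]<60)&(w[...,0]>560)&(w[...,0]<625)&(abs(w[...,1]+40)<16)
cv2.imwrite("pics/finA.png",im); cv2.imwrite("pics/finB.png",im2)
f=np.load("scene0.npz"); print([ (x,int(np.abs(im2[b:d,a:c].astype(int)-f["im"][b:d,a:c]).max(2).mean())) for x,(a,b,c,d) in dict(jar=(262,248,288,284),bottle=(375,180,397,250),stap=(345,260,390,315),phone=(165,310,250,390),marker=(238,200,293,220)).items()])
```

```text
t 19.03 tcp [459.7  -2.5 253.9] jaw yaw 86.3 down [ 0.001 -0.001 -1.   ] F [ 1.1 -0.6  0.7] w 78.1 q [-0.26  0.21  1.5  -0.    1.43 -1.77]
313 tilt -0.3 yaw 3.1 x@z75 613.5 x@0 613.8 std 0.7959089688734236
tall 258 [602.3  -5.3] [63.4 22.3] 87.0
tall 308 [603.   -5.3] [62.2 24.1] 86.2
short 285 [585.9  -3.4] [66.  34.2] 89.2
short 84 [580.9 -30.5] [17.1 40.8] 56.0
[('jar', 4), ('bottle', 4), ('stap', 2), ('phone', 2), ('marker', 2)]
```

View pics/finc.png

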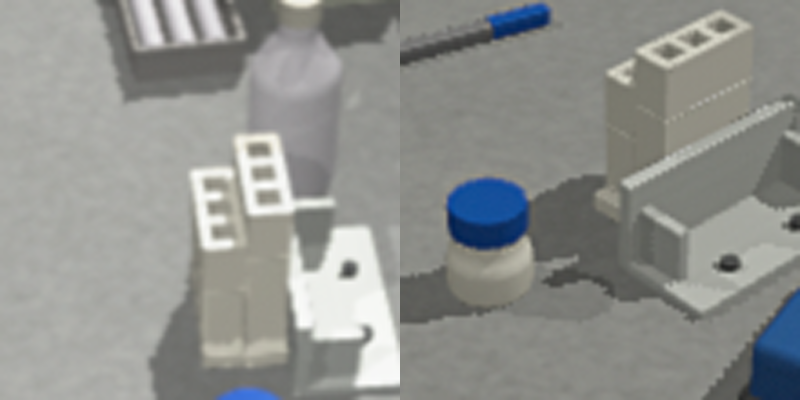

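View pics/finA.png

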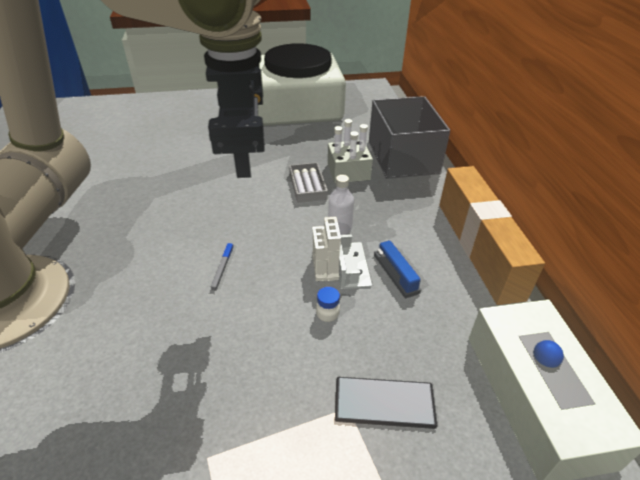

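Both racks are standing. One more check on the short rack's position.

Run:
```python
from workcell import env
from h import *
im,w=snap(env,"side","f2")
m=(w[...,2]>75.5)&(w[...,2]<82)&(w[...,0]>555)&(w[...,0]<610)&(abs(w[...,1]+3)<30)&(im.min(2)>150)
p=w[m]; print(len(p),np.percentile(p[:,0],[1,5,50,95,99]).round(1),np.percentile(p[:,1],[1,50,99]).round(1))
R=np.array([[.998,-.066],[.066,.998]]); q=(p[:,:2]-[614.2,-5.5])@R.T; print(np.percentile(q[:,0],[1,5,95,99]).round(1),np.percentile(q[:,1],[1,99]).round(1))
```

```text
178 [568.9 569.6 579.5 590.4 592. ] [-32.6  -6.8  26.1]
[-44.7 -44.2 -23.8 -23.3] [-29.3  29.4]
```

move_arm(
  targets=[0,0,0,0,0,0,0,0,0,0,0,0,0,0,0,0,0,0,0,0],
)

```text
time_s: 19.6
tool_pos: [463.7, -3.2, 251.6]
ee_rot: [0.707, 0.023, 0.707, -0.023]
force: [0.7, 0.7, -0.2]
gripper_width: 0.883
```

Its top spans -44.7 to -23.3 mm before the fence, centred at about -34 mm, and -29.3 to +29.4 mm along the fence, so it is centred and flush.

```bash
python3 -c "
from workcell import env
print(env.job_done())"
```

```text
the job is handed in; nothing more can be done
None
```

Both racks are standing on their feet, pockets up, in the middle of the backstop, and I handed the job in at about 19.6 s of the 72 s allowed. No verdict was reported.

I gripped each rack across its width near the top, slid it foot-first to the backstop (or to the tall rack), and tipped it up there with its foot on the table. I then released it and lifted the arm clear.

| Last check | Tall rack | Short rack |
|---|---|---|
| Tilt from upright | about 0.3° | not measured by fit; looks upright in both views |
| Distance before the backstop's face | flush, within about 1 mm | centre about 34 mm (allowed 28–40) |
| Off-centre along the backstop | about 1 mm | about 0 mm |

- **Bystanders:** the jar, bottle, stapler, phone and marker match the starting picture. I compared the dish and tube block only by eye, and they look unmoved.
- **Disagreeing reading:** two box fits of the short rack's top were no use. One was too thick because it caught part of the tall rack, and in the scene view the tall rack hides most of the short one. The values above come from the side view alone.

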